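Open the jewellery showcase for a customer

ROBOT

A 6-joint arm with a two-finger parallel gripper is mounted at the origin on the work surface. World frame = base frame: x ahead of the robot, y to its left, z up, the work surface at z = 0. Lengths are in m, angles in rad, forces in N, time in s.
With the tool pointing down it reaches from about 0.25 to 0.775 m from the base axis. Payload 4 kg.
Tool frame: the origin (TCP) lies on the centre line of the jaws, within the pads' length; the fingertips stand 25 mm ahead of it and the grasp point (between the pads) lies 6 mm ahead of it; z points along the fingers, y is the line along which they close (so a half turn about z gives the same grasp; the last joint's range is limited). The gripper opens to 94 mm and grips with 3 to 60 N. Pads are 16 mm wide; open, the fingers measure 119 mm over their backs; the gripper's body (75 mm by 177 mm) begins 78 mm behind the grasp point.
Start: joints at [1.111, 0.087, 1.371, -0, 1.684, -0.103], TCP at [0.192, 0.515, 0.231] pointing down, gripper open.
Joint ranges: [-3.1, 3.1], [-0.76, 2.03], [0.27, 2.55], [-1.08, 4.22], [0.17, 2.65], [-2.57, 2.57]. Speed limits (rad/s): [2.79, 2.79, 3.14, 3.14, 3.14, 3.14].

INTERFACE

Orientations are given as [roll, pitch, yaw] about the fixed x, y, z axes, in that order (R = Rz(yaw) Ry(pitch) Rx(roll)).
In Python, from bench import sensors, optics, ticket gives the robot as it stands.
- The arm moves only by the tool send_rows, never from a script. Its argument "rows" is a list of rows, each a list of 6 numbers: the shift along the world's x, y, z in mm, then the turn, a rotation vector about the world's x, y, z in rad. In form: [[x, y, z, wx, wy, wz], ...]. A call has 1 to 8 rows; each row shifts and turns the commanded pose from where the row before left it; what a row does not reach is not made up. A row lasts 1/12 s, in which the tool goes at most 41.7 mm and 7.16 degrees, less where a joint would pass 70% of its speed; a pose out of reach is approached as far as the arm can. A call is refused whole if a number of a shift passes 41.7 or a number of a turn 0.125, either way. A call with a gripper value outside its range is refused whole. "grip" is the finger opening in mm, from 0 to 94, set as the call begins (left out, the last holds). The fingers move at their own pace and stop on an object; the grip force is fixed at half the most. Time passes only in rows, so rows that do not move let the fingers close. It gives the time, the measured TCP pose, the force, the opening and the grip force at its end, in the units of the state.
- sensors.get_obs(): the state, without advancing time (a new reading comes with each control period).
- optics.snapshot(name): name is "scene" or "side" or "wrist"; returns the picture (420x560x3 uint8, red, green, blue); there is no depth.
- optics.camera_model(name): a dict with "vertical_fov" (degrees; the focal length in pixels is half the picture's height over the tangent of half this angle, whatever the lens; pixels are square), "cx", "cy" (the principal point, pixels), "R" (3x3) and "t" (3): a world point X has camera coordinates R X + t. Camera axes: x right, y down, z forward; pixel columns grow to the right and rows downward; lengths in m; the calibration is good to about 2 mm. The wrist camera is an equidistant fisheye: a pixel r from the principal point sees the ray r / f radians off the axis. A picture is of the moment at which its call begins: read the wrist's pose just before it. camera_model takes no time and is no camera call; for the wrist camera it gives the pose at the moment of the call.
- ticket.close_job(): hands the job in; it is judged then, once.
The state is a dict: "time": time; "joint_positions": joint angles; "qvel": joint speeds; "joint_torque": joint torques, N m; "tool_pos": TCP position; "ee_rot": TCP orientation; "wrist_force": force on the tool from outside, world axes, zero at the start; "wrist_torque": the same for the moment, N m; "width": finger opening in m; "finger_force": force on a finger pad.
Only numpy, scipy, OpenCV 4.12 (cv2) and the standard library are available. Lean on these libraries where they do the work, as an engineer would, in place of code of your own. Each camera call takes 0.05 s, during which the arm holds its last target. There are 200 camera calls.

TASK

A customer wants to see the rings: take the compact camera off the glass lid of the showcase and set it gently, standing upright, in the middle of the blue mat and let go of it. Then pull the red latch tab sideways against its spring, towards the robot's left, until it stops, lift the lid by that tab off the ball-headed stud it was locked to, and finish still gripping the tab, keeping the lid still and about 40 degrees open. Leave the other goods on the table where they are.

Things in the scene. Friction and masses are not known exactly. Their poses are not given: they have to be found in the camera images.
- camera: black compact camera, silver top, 0.25 kg, upright on the glass lid. Body 30 (x, depth) x 105 (y, width) x 58 mm (z), buttons 3 mm more. Origin: centre of its underside; z up, lens towards its -x. The lens barrel (42 mm across, 8 mm proud of the front) is centred at y = +22, z = 27 mm; a grasp across the 30 mm depth at y = -12 mm, near the top, is clear of it
- mat: blue felt mat lying on the table, 200 (x) x 170 (y) x 3 mm, fixed. Origin: centre of its underside, on the table
- case: showcase: dark wooden tray 240 (x) x 340 (y) x 85 mm high, fixed, jewellery on red velvet inside, glazed lid on top. Origin: centre of its underside; its front with the latch faces its -x (the robot), y is left along the front, z up. Lid frame top at z = 101 mm, glass top (camera stands on it) at 98 mm. A 16 mm steel ball on a fixed stud at x = -134, y = 0, z = 70 mm is gripped by the latch fork
- lid_hinge (a point): middle of the lid's hinge line (along the case's y axis), at the back of the case: x = +120, y = 0, z = 85 mm in the case's frame
- lid (a joint): opening angle of the lid in rad: 0 closed, growing as its front edge rises, at most 1.25. Locked until the latch is pulled. The lid weighs about 0.8 kg (about 4 N to lift at the tab) and falls shut when let go
- latch (a joint): sideways travel of the latch in m along the case's +y (left as seen from the robot): 0 locked, 0.018 at its stop. A spring pushes it back with 5 N at 0, 9 N at the stop. The ball is free from about 0.012 on, while pulled; once the lid is up off the ball the latch may be pulled or not
- latch_tab: red upright finger tab on the lid's front edge, 20 (x) x 14 (y) x 32 mm (z); moves with latch and lid. Origin: centre of its underside; lid shut and latch locked it is at x = -134, y = 0, z = 104 mm in the case's frame, axes as the case's. A wider slide plate and hood lie right beneath it. Grip it from above across its 14 mm (y): it can turn between the pads about that line as the lid swings
- blue_vase: cobalt blue vase, 90 mm across, 165 mm high; origin: centre of its underside. Leave alone
- amber_vase: amber vase, 80 mm across, 145 mm high; origin: centre of its underside. Leave alone
- candlestick: brass candlestick, 84 mm across its foot, 135 mm high; origin: centre of its underside. Leave alone
- silver_bowl: silver bowl, 100 mm across, 45 mm high; origin: centre of its underside. Leave alone
- model_car: yellow and green model car, 155 x 68 x 60 mm; origin: under its middle at table height. Leave alone
- trinket_box: small lidded brass and wood trinket box, 50 x 50 x 38 mm; origin: centre of its underside. Leave alone
Mind the look-alikes: they are no part of the job. What is meant by the camera is not pink, and is the larger of those in its own colour.

How it is judged:
By the outcome, as a careful person would: the job done as asked, in the order asked, and still so for the second after the job is handed in, while the arm keeps its last pose, push and grip.
It also fails if it takes over 58 s, if anything falls off the work surface, if the arm or the gripper's body presses on something with over 40 N, if the wrist force passes 120 N, or if a joint passes its speed limit or range.

## Working session

There is one attempt and no reset: what is moved stays moved. The work goes in short steps, Python scripts to look and compute and a tool call to move; the robot and the scene stay as the last step left them, time stands still between calls to the robot, and variables do not carry over. Pictures are saved under pics/ and viewed, at most 10 in all, crops included, and the job is handed in when it is done.

Besides the shell and the picture viewer there is one more tool, called after "Call:" as a command line: name --pt "numbers of a row" for each row, then --argument value for the rest. send_rows: Moves the arm, as the interface text tells. Its arguments: {"type":"object","properties":{"rows":{"type":"array"},"grip":{"type":"number"}},"required":["rows"]}

```bash
mkdir -p pics
python3 - <<'E'
from bench import sensors, optics
import cv2, numpy as np
o=sensors.get_obs(); print({k:np.round(v,3).tolist() for k,v in o.items()})
for n in ["scene","side"]:
    m=optics.camera_model(n); print(n,m)
    cv2.imwrite(f"pics/{n}0.png",optics.snapshot(n)[:,:,::-1])
m=optics.camera_model("wrist"); print(m)
E
```

```text
{'time': 0.0, 'joint_positions': [1.111, 0.088, 1.372, 0.0, 1.684, -0.103], 'qvel': [0.0, 0.001, -0.001, -0.001, 0.001, 0.0], 'joint_torque': [-0.0, -34.018, -30.243, 0.072, 0.033, -0.0], 'tool_pos': [0.192, 0.515, 0.229], 'ee_rot': [-3.139, -0.0, 2.785], 'wrist_force': [0.293, 0.213, 0.393], 'wrist_torque': [-0.005, -0.031, 0.021], 'finger_force': 0.0, 'width': 0.094}
scene {'vertical_fov': 57.96912393017699, 'cx': 279.0483547232501, 'cy': 205.41251488187123, 'R': array([[ 0.21986086,  0.97545488,  0.01220536],
       [ 0.70039339, -0.14913012, -0.6980038 ],
       [-0.67905103,  0.16201227, -0.71599003]]), 't': array([-0.13629253, -0.30795209,  1.64530629])}
side {'vertical_fov': 54.64204240176422, 'cx': 280.3576121248332, 'cy': 210.73549812488918, 'R': array([[-0.99085271, -0.13417785, -0.01439453],
       [-0.08093878,  0.67625329, -0.73220926],
       [ 0.10798061, -0.72434646, -0.6809276 ]]), 't': array([0.53118047, 0.10667098, 1.10735321])}
{'vertical_fov': 65.70646984690485, 'cx': 275.6145669219898, 'cy': 209.60561114000026, 'R': array([[ 0.34837848,  0.93734836, -0.00323969],
       [ 0.91145581, -0.33794429,  0.23461023],
       [ 0.21881668, -0.08468599, -0.97208412]]), 't': array([-0.54870731, -0.02596668,  0.38993603])}
```

View pics/scene0.png

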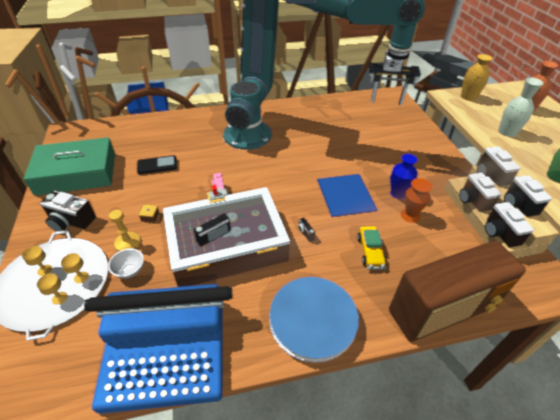

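View pics/side0.png

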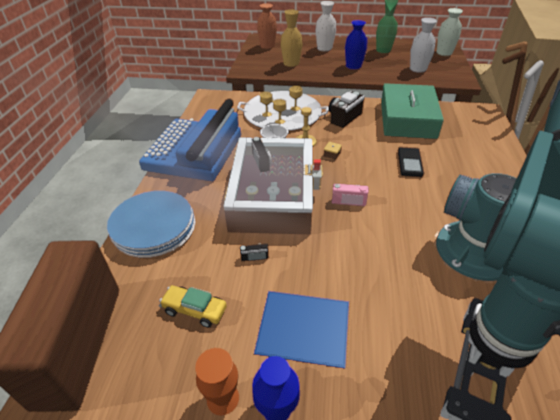

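The scene view shows a black camera on the lid at (212,230), a small black camera on the table at (307,229), a pink camera at (218,184) and an SLR at (67,210). In the side view these are at (261,152), (254,253), (350,195) and (347,107). The black one on the lid fits: it isn't pink, it is larger than the small black one, and it stands on the glass. I'll confirm that in an enlarged crop.

Run:
```python
import cv2, numpy as np
a=cv2.imread("pics/scene0.png")[165:285,150:330]; b=cv2.imread("pics/side0.png")[125:275,215:385]
f=lambda i:cv2.resize(i,(400,int(400*i.shape[0]/i.shape[1])),interpolation=cv2.INTER_CUBIC)
a,b=f(a),f(b); h=max(a.shape[0],b.shape[0])
p=lambda i:cv2.copyMakeBorder(i,0,h-i.shape[0],0,0,0)
print(a.shape,b.shape)
cv2.imwrite("pics/crop1.png",np.hstack([p(a),p(b)]))
```

```text
(266, 400, 3) (352, 400, 3)
```

View pics/crop1.png

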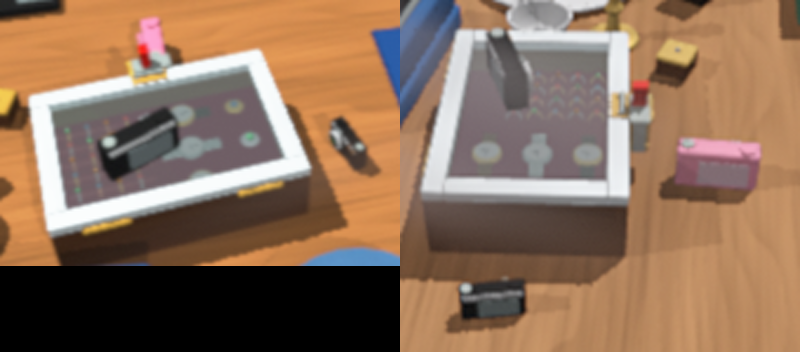

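The crop confirms it: the black camera with the silver top on the lid, at scene (212,230), is clearly larger than the black one at (307,229). The pink camera stands near the red tab, at scene (215,188). Next I'll triangulate everything coarsely.

```bash
cat > h.py <<'E'
import numpy as np
from scipy.optimize import least_squares
def proj(m,X,fish=False):
    f=210/np.tan(np.radians(m["vertical_fov"]/2)); c=np.asarray(X)@np.array(m["R"]).T+m["t"]
    if fish:
        r=np.linalg.norm(c[...,:2],axis=-1,keepdims=True); s=f*np.arctan2(r,c[...,2:])/np.maximum(r,1e-9)
    else: s=f/c[...,2:]
    return c[...,:2]*s+[m["cx"],m["cy"]]
def tri(obs,x0=(.5,0,.05)):
    "obs: list of (model, uv, fish)"
    g=lambda X:np.concatenate([proj(m,X,k)-uv for m,uv,k in obs])
    r=least_squares(g,x0); return r.x,np.abs(r.fun).max()
def onplane(m,uv,z,fish=False,x0=(.5,0)):
    return least_squares(lambda p:proj(m,np.r_[p,z],fish)-uv,x0).x
E
python3 - <<'E'
from h import *
from bench import optics
S,D=optics.camera_model("scene"),optics.camera_model("side")
P={"FL":((268.4,188.4),(311.9,207.9)),"FR":((164.4,208.2),(311,139)),"BR":((171.6,264.9),(237.1,139)),"BL":((288.6,242.4),(226.5,207)),
"tab":((214.8,189.8),(317,165)),"pink":((218,184),(350,194)),"cam":((213,228),(261,151)),
"car":((371,247),(195,305)),"box":((149,213),(333,151)),"bowl":((125,264),(275,132))}
for k,(a,b) in P.items(): x,e=tri([(S,a,0),(D,b,0)]); print(k,x.round(3),round(e,1))
for uv in [(318,180),(363,176),(376,206),(333,215)]: print("mat scene",onplane(S,uv,.003).round(3))
for uv in [(271,294),(349,298),(342,362),(257,354)]: print("mat side",onplane(D,uv,.003).round(3))
E
```

```text
FL [ 0.452 -0.003  0.1  ] 1.1
FR [ 0.479 -0.34   0.1  ] 0.1
BR [ 0.715 -0.318  0.106] 2.1
BL [0.684 0.01  0.091] 0.9
tab [ 0.449 -0.176  0.119] 0.1
pink [ 0.34  -0.158  0.037] 1.5
cam [ 0.622 -0.199  0.136] 0.8
car [0.704 0.279 0.018] 0.2
box [ 0.403 -0.407  0.013] 0.0
bowl [ 0.621 -0.469  0.035] 0.5
mat scene [0.35  0.212]
mat scene [0.364 0.389]
mat scene [0.525 0.374]
mat scene [0.535 0.211]
mat side [0.53  0.214]
mat side [0.339 0.202]
mat side [0.352 0.369]
mat side [0.537 0.375]
```

Call:
send_rows --pt "15 -20 12 0 0 0" --pt "26 -32 12 0 0 0" --pt "26 -32 12 0 0 0" --pt "26 -32 12 0 0 0" --pt "26 -32 12 0 0 0" --pt "26 -32 12 0 0 0" --pt "26 -32 12 0 0 0" --pt "15 -15 12 0 0 0"

```text
time: 0.77
tool_pos: [0.375, 0.2908, 0.3245]
ee_rot: [-3.14, 0.001, 2.781]
wrist_force: [0.7, -0.0, 0.1]
width: 0.094
finger_force: 0.0
```

Run:
```python
from bench import sensors, optics
import cv2, numpy as np, pickle
o=sensors.get_obs(); m=optics.camera_model("wrist"); im=optics.snapshot("wrist")
print(o["time"],o["tool_pos"],o["ee_rot"],"cam at",-m["R"].T@m["t"])
pickle.dump(m,open("w1.pkl","wb")); cv2.imwrite("pics/w1.png",im[:,:,::-1])
```

```text
0.7667 [0.37503379 0.29082367 0.32451452] [-3.14011968e+00  7.56751226e-04  2.78134244e+00] cam at [0.3125605  0.31462488 0.47836837]
```

Call:
send_rows --pt "10 -30 0 0 0 0" --pt "15 -38 0 0 0 0" --pt "15 -38 0 0 0 0" --pt "15 -38 0 0 0 0" --pt "15 -38 0 0 0 0" --pt "15 -38 0 0 0 0" --pt "15 -38 0 0 0 0" --pt "5 -20 0 0 0 0"

```text
time: 1.48
tool_pos: [0.4794, 0.0128, 0.323]
ee_rot: [-3.14, -0.001, 2.781]
wrist_force: [0.4, -0.3, -0.1]
width: 0.0937
finger_force: 0.0
```

Run:
```python
from bench import sensors, optics
import cv2, numpy as np, pickle
o=sensors.get_obs(); m=optics.camera_model("wrist"); im=optics.snapshot("wrist")
print(o["time"],o["tool_pos"],o["ee_rot"],"cam at",-m["R"].T@m["t"])
pickle.dump(m,open("w2.pkl","wb")); cv2.imwrite("pics/w2.png",im[:,:,::-1])
```

```text
1.4833 [0.47935017 0.01275157 0.3230226 ] [-3.14013072e+00 -1.07130195e-03  2.78138286e+00] cam at [0.41710976 0.03645163 0.47702639]
```

View pics/w2.png

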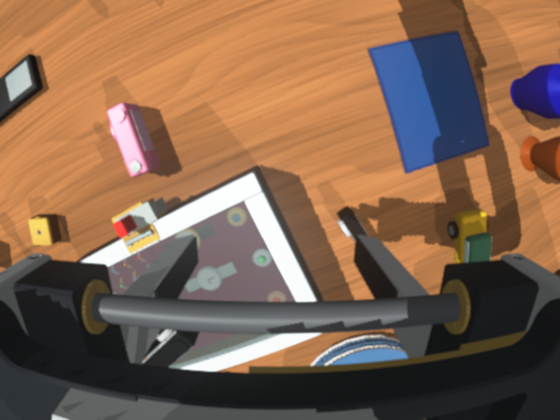

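View pics/w1.png

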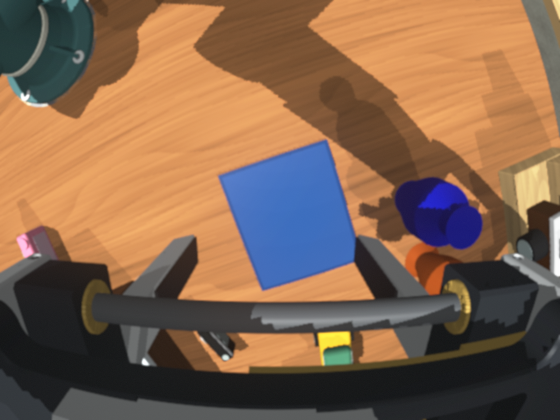

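w2 shows the tab at (123,228), the lid's front-left corner at (258,170), the pink camera at (132,138) and the lid camera partly hidden near (165,345). w1 shows the whole mat, with corners (220,177), (327,141), (358,261) and (263,290). I'll now turn the tool for the grasp and go beyond the lid camera so that I can measure it.

Call:
send_rows --pt "12 -31 0 0 0 -0.115" --pt "12 -31 0 0 0 -0.115" --pt "12 -31 0 0 0 -0.115" --pt "12 -31 0 0 0 -0.115" --pt "12 -31 0 0 0 -0.115" --pt "12 -31 0 0 0 -0.115" --pt "12 -31 0 0 0 -0.115" --pt "12 -31 0 0 0 -0.115"

```text
time: 2.2
tool_pos: [0.5751, -0.2323, 0.3236]
ee_rot: [-3.141, -0.001, 1.86]
wrist_force: [1.0, 0.9, 1.5]
width: 0.0938
finger_force: 0.0
```

Call:
send_rows --pt "12 -31 0 0 0 -0.115" --pt "12 -31 0 0 0 -0.115" --pt "0 0 0 0 0 0" --pt "0 0 0 0 0 0"

```text
time: 2.53
tool_pos: [0.5988, -0.2945, 0.3213]
ee_rot: [-3.138, -0.003, 1.634]
wrist_force: [0.1, 0.8, 0.2]
width: 0.0939
finger_force: 0.0
```

Run:
```python
from bench import sensors, optics
import cv2, numpy as np, pickle
o=sensors.get_obs(); m=optics.camera_model("wrist"); im=optics.snapshot("wrist")
print(o["time"],o["tool_pos"],o["ee_rot"],"cam at",-m["R"].T@m["t"])
pickle.dump(m,open("w3.pkl","wb")); cv2.imwrite("pics/w3.png",im[:,:,::-1])
cv2.imwrite("pics/w3b.png",cv2.resize(im[:,:,::-1],(800,600),interpolation=cv2.INTER_CUBIC))
from h import *
w1=pickle.load(open("w1.pkl","rb"))
c=np.array([onplane(w1,uv,.003,1,(.4,.3)) for uv in [(220,177),(327,141),(358,261),(263,290)]]); print(c.round(3).tolist(),c.mean(0))
```

```text
2.5333 [ 0.5988449  -0.29448227  0.32131657] [-3.13802117 -0.00319437  1.63433962] cam at [ 0.59594145 -0.22773667  0.47547221]
[[0.344, 0.213], [0.35, 0.38], [0.546, 0.367], [0.539, 0.206]] [0.44493171 0.29144286]
```

View pics/w3b.png

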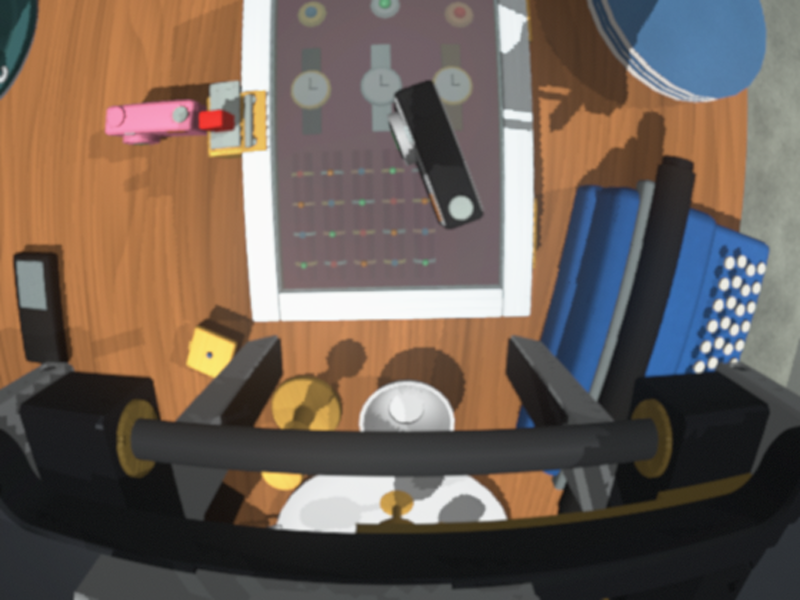

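w3 (in 800x600 pixels) shows the lid camera's top face with corners near (395,92), (432,82), (482,215) and (445,227). Its lens faces left (-x) at (400,130) and its button is at (460,208). The tab is at (215,121), the lid's front-right corner at (253,320) and its back-right corner at (530,316).

Run:
```python
from h import *
import pickle,cv2
w2,w3=[pickle.load(open(f"w{i}.pkl","rb")) for i in (2,3)]
uv=np.array([(395,92),(432,82),(482,215),(445,227)])*.7
loc=np.array([(-15,52.5),(15,52.5),(15,-52.5),(-15,-52.5)])/1000
def pts(p): c,s=np.cos(p[2]),np.sin(p[2]); return np.c_[loc@np.array([[c,s],[-s,c]])+p[:2],np.full(4,p[3])]
r=least_squares(lambda p:(proj(w3,pts(p),1)-uv).ravel(),[.62,-.2,0,.156]); print("cam x,y,yaw,ztop",r.x.round(4),r.fun.round(1))
def red(f,box):
    im=cv2.imread(f); h=cv2.cvtColor(im,cv2.COLOR_BGR2HSV)
    k=(cv2.inRange(h,(0,190,80),(6,255,255))|cv2.inRange(h,(176,190,80),(180,255,255)));z=k*0
    x0,y0,x1,y1=box; z[y0:y1,x0:x1]=k[y0:y1,x0:x1]
    v,u=np.nonzero(z); return (u.min(),u.max(),v.min(),v.max()),np.array([u.mean(),v.mean()])
a=red("pics/w2.png",(95,205,150,250)); b=red("pics/w3.png",(130,65,175,105)); print(a,b)
print("tab",tri([(w2,a[1],1),(w3,b[1],1)]))
for uv in [(253,320),(530,316)]: print(onplane(w3,np.array(uv)*.7,.101,1))
print("FL",onplane(w2,(258,168),.101,1))
```

```text
cam x,y,yaw,ztop [ 0.6256 -0.1983  0.4185  0.1365] [-0.4  1.2  0.9 -0.9  0.2 -0.6 -0.6  0.4]
((np.int64(119), np.int64(126), np.int64(222), np.int64(236)), array([122.52941176, 230.23529412])) ((np.int64(140), np.int64(156), np.int64(78), np.int64(90)), array([147.97044335,  83.77832512]))
tab (array([ 0.4522338 , -0.17630708,  0.13220004]), np.float64(1.376288737806874))
[ 0.47985972 -0.34345224]
[ 0.71826416 -0.32417708]
FL [0.44768215 0.00201507]
```

Call:
send_rows --pt "17 0 -18 0 0 0.09" --pt "17 0 -18 0 0 0.09" --pt "17 0 -18 0 0 0.09" --pt "16 0 -17 0 0 0.085" --pt "0 0 0 0 0 0" --pt "0 0 0 0 0 0"

```text
time: 3.08
tool_pos: [0.6653, -0.2916, 0.2521]
ee_rot: [-3.14, -0.003, 1.991]
wrist_force: [-0.2, 0.3, 0.8]
width: 0.0941
finger_force: 0.0
```

Run:
```python
from bench import sensors, optics
import cv2, numpy as np, pickle
o=sensors.get_obs(); m=optics.camera_model("wrist"); im=optics.snapshot("wrist")
print(o["time"],o["tool_pos"],o["ee_rot"],"cam at",-m["R"].T@m["t"])
pickle.dump(m,open("w4.pkl","wb")); cv2.imwrite("pics/w4.png",im[:,:,::-1])
cv2.imwrite("pics/w4b.png",cv2.resize(im[:,:,::-1],(800,600),interpolation=cv2.INTER_CUBIC))
```

```text
3.0833 [ 0.66525416 -0.29156069  0.25214992] [-3.13963314e+00 -2.86902359e-03  1.99103684e+00] cam at [ 0.63894153 -0.23038441  0.40626337]
```

View pics/w4b.png

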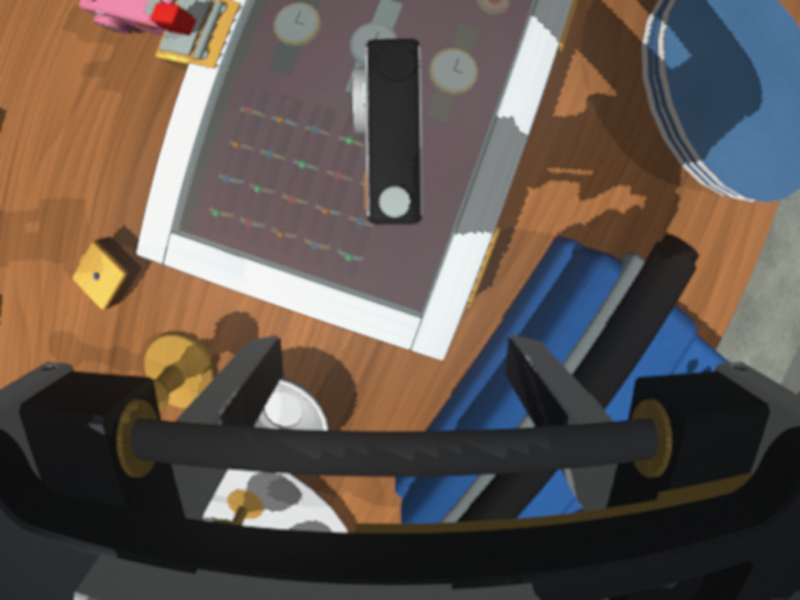

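w4 shows the camera square to the tool, with its top face at corners (368,41), (419,41), (421,222) and (369,222). The button is at (394,202) and the lens on the left at (360,98).

Run:
```python
from h import *
import pickle
w1,w2,w3,w4=[pickle.load(open(f"w{i}.pkl","rb")) for i in (1,2,3,4)]
u3=np.array([(395,92),(432,82),(482,215),(445,227)])*.7; u4=np.array([(368,41),(419,41),(421,222),(369,222)])*.7
loc=np.array([(-15,52.5),(15,52.5),(15,-52.5),(-15,-52.5)])/1000
def pts(p): c,s=np.cos(p[2]),np.sin(p[2]); return np.c_[loc@np.array([[c,s],[-s,c]])+p[:2],np.full(4,p[3])]
for ms in ([(w4,u4)],[(w3,u3),(w4,u4)]):
    r=least_squares(lambda p:np.concatenate([(proj(m,pts(p),1)-u).ravel() for m,u in ms]),[.62,-.2,.4,.156]); print(r.x.round(4),np.abs(r.fun).max().round(1))
print("button",tri([(w3,np.array((460,208))*.7,1),(w4,np.array((394,202))*.7,1)]))
print("vase foot-ish",onplane(w1,(425,208),.05,1,(.4,.5)), "car",onplane(w1,(330,345),.03,1,(.6,.3)))
for uv in [(138,255),(443,358)]: print(onplane(w4,np.array(uv)*.7,.101,1))
```

```text
[ 0.6244 -0.1988  0.4287  0.1442] 0.8
[ 0.6246 -0.1987  0.4246  0.1426] 2.0
button (array([ 0.64106073, -0.23643218,  0.15563862]), np.float64(0.12921360893014366))
vase foot-ish [0.4834157  0.48147225] car [0.66892663 0.27855352]
[ 0.48203677 -0.34390317]
[ 0.71700348 -0.32184229]
```

Call:
send_rows --pt "-12 27 0 0 0 0" --pt "-12 27 0 0 0 0" --pt "-11 26 0 0 0 0" --pt "0 0 -30 0 0 0" --pt "0 0 -35 0 0 0" --pt "0 0 -30 0 0 0" --pt "0 0 -15 0 0 0" --pt "0 0 0 0 0 0"

```text
time: 3.8
tool_pos: [0.6279, -0.2127, 0.1409]
ee_rot: [-3.138, -0.004, 1.989]
wrist_force: [-0.6, 0.0, -0.1]
width: 0.094
finger_force: 0.0
```

Call:
send_rows --pt "0 0 0 0 0 0" --pt "0 0 0 0 0 0" --pt "0 0 0 0 0 0" --pt "0 0 0 0 0 0" --pt "0 0 0 0 0 0" --pt "0 0 0 0 0 0" --grip 0

```text
time: 4.3
tool_pos: [0.6309, -0.2141, 0.1444]
ee_rot: [3.14, 0.001, 1.99]
wrist_force: [0.3, -0.8, -0.7]
width: 0.0578
finger_force: 0.0
```

Call:
send_rows --pt "0 0 0 0 0 0" --pt "0 0 0 0 0 0" --pt "0 0 0 0 0 0" --pt "0 0 0 0 0 0" --pt "0 0 0 0 0 0" --pt "0 0 0 0 0 0" --pt "0 0 0 0 0 0" --pt "0 0 0 0 0 0"

```text
time: 4.97
tool_pos: [0.6304, -0.214, 0.1432]
ee_rot: [-3.141, -0.0, 1.99]
wrist_force: [-0.3, -0.4, -0.7]
width: 0.0294
finger_force: 29.9
```

Call:
send_rows --pt "0 0 10 0 0 0" --pt "0 0 25 0 0 0" --pt "0 0 30 0 0 0" --pt "-5 12 20 0 0 -0.03" --pt "-10 24 0 0 0 -0.03" --pt "-12 30 0 0 0 -0.03" --pt "-12 32 0 0 0 -0.03" --pt "-12 32 0 0 0 -0.03"

```text
time: 5.63
tool_pos: [0.5787, -0.0829, 0.2285]
ee_rot: [3.142, -0.0, 1.837]
wrist_force: [-0.0, 0.8, -2.4]
width: 0.0298
finger_force: 29.9
```

Call:
send_rows --pt "-12 33 0 0 0 -0.03" --pt "-12 33 0 0 0 -0.03" --pt "-12 33 0 0 0 -0.03" --pt "-12 33 0 0 0 -0.03" --pt "-12 33 0 0 0 -0.03" --pt "-12 33 0 0 0 -0.03" --pt "-12 33 0 0 0 -0.03" --pt "-12 33 0 0 0 -0.03"

```text
time: 6.3
tool_pos: [0.4824, 0.1815, 0.2287]
ee_rot: [3.141, -0.0, 1.598]
wrist_force: [0.1, 1.0, -3.3]
width: 0.0299
finger_force: 29.9
```

Call:
send_rows --pt "-12 32 0 0 0 -0.03" --pt "-12 30 0 0 0 -0.03" --pt "-12 25 0 0 0 -0.03" --pt "-8 10 0 0 0 0" --pt "0 0 0 0 0 0" --pt "0 0 0 0 0 0"

```text
time: 6.8
tool_pos: [0.4393, 0.2769, 0.2285]
ee_rot: [3.141, 0.001, 1.511]
wrist_force: [-0.1, -0.0, -2.2]
width: 0.0296
finger_force: 29.9
```

Now down to about 10 mm above the mat, with a slow finish.

Call:
send_rows --pt "2 0 -25 0 0 0" --pt "2 0 -35 0 0 0" --pt "0 0 -35 0 0 0" --pt "0 0 -35 0 0 0" --pt "0 0 -25 0 0 0" --pt "0 0 -13 0 0 0" --pt "0 0 0 0 0 0" --pt "0 0 0 0 0 0"

```text
time: 7.47
tool_pos: [0.4438, 0.2756, 0.0599]
ee_rot: [-3.14, 0.001, 1.508]
wrist_force: [0.4, 0.0, -2.2]
width: 0.0294
finger_force: 29.9
```

Call:
send_rows --pt "0 0 -3 0 0 0" --pt "0 0 -3 0 0 0" --pt "0 0 -2 0 0 0" --pt "0 0 0 0 0 0" --pt "0 0 0 0 0 0"

```text
time: 7.88
tool_pos: [0.4437, 0.2772, 0.0529]
ee_rot: [3.141, -0.0, 1.51]
wrist_force: [-1.3, -0.2, -2.7]
width: 0.0296
finger_force: 29.9
```

Call:
send_rows --pt "0 0 -1 0 0 0" --pt "0 0 -1 0 0 0" --pt "0 0 -1 0 0 0" --pt "0 0 0 0 0 0" --pt "0 0 0 0 0 0"

```text
time: 8.3
tool_pos: [0.4434, 0.2771, 0.0492]
ee_rot: [-3.141, 0.0, 1.51]
wrist_force: [-0.5, 0.4, -2.4]
width: 0.0298
finger_force: 29.9
```

Call:
send_rows --pt "0 0 -0.5 0 0 0" --pt "0 0 -0.5 0 0 0" --pt "0 0 -0.5 0 0 0" --pt "0 0 0 0 0 0" --pt "0 0 0 0 0 0"

```text
time: 8.72
tool_pos: [0.4435, 0.2771, 0.0481]
ee_rot: [3.141, -0.0, 1.51]
wrist_force: [-0.7, -0.3, -0.2]
width: 0.0301
finger_force: 29.9
```

The weight has gone onto the mat (-2.4 to -0.2 N), so I'll release.

Call:
send_rows --pt "0 0 0 0 0 0" --pt "0 0 0 0 0 0" --pt "0 0 0 0 0 0" --pt "0 0 0 0 0 0" --pt "0 0 0 0 0 0" --pt "0 0 0 0 0 0" --pt "0 0 0 0 0 0" --grip 76

```text
time: 9.3
tool_pos: [0.4435, 0.2771, 0.0479]
ee_rot: [3.141, -0.0, 1.51]
wrist_force: [0.2, 0.9, -0.1]
width: 0.0733
finger_force: 0.0
```

Call:
send_rows --pt "0 0 10 0 0 0" --pt "0 0 30 0 0 0" --pt "0 0 35 0 0 0" --pt "0 0 35 0 0 0" --pt "0 0 35 0 0 0" --pt "0 0 35 0 0 0" --pt "0 -15 20 0 0 0.1" --pt "0 -30 0 0 0 0.12"

```text
time: 9.97
tool_pos: [0.4455, 0.2344, 0.2552]
ee_rot: [3.129, -0.004, 1.739]
wrist_force: [0.0, -1.0, -0.3]
width: 0.0757
finger_force: 0.0
```

Call:
send_rows --pt "6 -31 0 0 0 0.115" --pt "6 -31 0 0 0 0.115" --pt "6 -31 0 0 0 0.115" --pt "6 -31 0 0 0 0.115" --pt "6 -31 0 0 0 0.115" --pt "6 -31 0 0 0 0.115" --pt "6 -31 0 0 0 0.115" --pt "6 -31 0 0 0 0.115"

```text
time: 10.63
tool_pos: [0.4914, -0.0174, 0.2489]
ee_rot: [3.141, 0.001, 2.655]
wrist_force: [0.9, -0.6, 0.3]
width: 0.076
finger_force: 0.0
```

Call:
send_rows --pt "7 -31 0 0 0 0.115" --pt "7 -31 0 0 0 0.115" --pt "7 -31 0 0 0 0.115" --pt "7 -31 0 0 0 0.115" --pt "7 -31 0 0 0 0.11" --pt "0 0 0 0 0 0" --pt "0 0 0 0 0 0"

```text
time: 11.22
tool_pos: [0.5264, -0.1723, 0.248]
ee_rot: [3.141, -0.0, -3.067]
wrist_force: [-0.2, 0.1, -0.7]
width: 0.0759
finger_force: 0.0
```

Run:
```python
from bench import sensors, optics
import cv2, numpy as np, pickle
o=sensors.get_obs(); m=optics.camera_model("wrist"); im=optics.snapshot("wrist")
print(o["time"],o["tool_pos"],o["ee_rot"],"cam at",-m["R"].T@m["t"])
pickle.dump(m,open("w5.pkl","wb"))
s=optics.snapshot("scene"); cv2.imwrite("pics/s5.png",s[:,:,::-1]);cv2.imwrite("pics/w5.png",im[:,:,::-1])
W=cv2.resize(im[:300],None,fx=1.4286,fy=1.4286,interpolation=cv2.INTER_CUBIC)
z=cv2.resize(s[150:240,290:450],None,fx=1.9,fy=1.9,interpolation=cv2.INTER_CUBIC); print(W.shape,z.shape)
out=np.zeros((600,800,3),np.uint8); out[:W.shape[0],:800]=W[:,:800]; out[429:429+z.shape[0],:z.shape[1]]=z
d=cv2.resize(optics.snapshot("side")[280:375,245:365],(216,171),interpolation=cv2.INTER_CUBIC); out[429:600,400:616]=d
cv2.imwrite("pics/w5b.png",out[:,:,::-1])
```

```text
11.2167 [ 0.52635655 -0.17226334  0.24797754] [ 3.14097955e+00 -3.57017946e-04 -3.06721131e+00] cam at [ 0.4598158  -0.17764462  0.40193991]
(429, 800, 3) (171, 304, 3)
```

View pics/w5b.png

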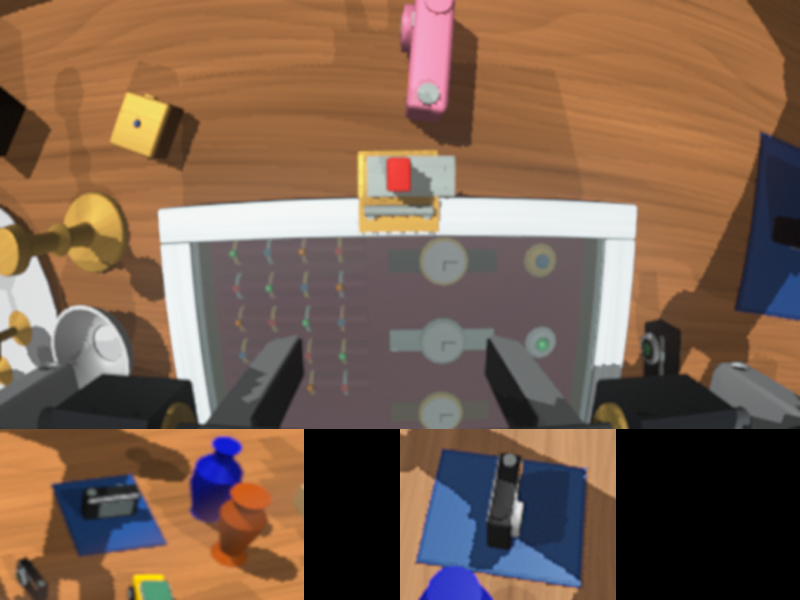

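The inset views show the camera standing upright mid-mat at scene-crop (110,502). w5 shows the red tab at (399,174), the lid's front corners at (160,210) and (636,206), and the pink camera clear at (428,95). I'll locate the tab next.

Run:
```python
from h import *
import pickle,cv2
w2,w3,w5=[pickle.load(open(f"w{i}.pkl","rb")) for i in (2,3,5)]
im=cv2.imread("pics/w5.png"); h=cv2.cvtColor(im,cv2.COLOR_BGR2HSV)
k=cv2.inRange(h,(0,170,80),(6,255,255))|cv2.inRange(h,(176,170,80),(180,255,255)); k[:95]=0;k[145:]=0;k[:,:250]=0;k[:,310:]=0
v,u=np.nonzero(k); c=np.array([u.mean(),v.mean()]); print(u.min(),u.max(),v.min(),v.max(),c)
for z in (.104,.12,.136): print(z,onplane(w5,c,z,1).round(4))
for (a,b) in [(w2,(122.5,230.2)),(w3,(148,83.8))]: print(tri([(w5,c,1),(a,b,1)]))
print(tri([(w5,c,1),(w2,(122.5,230.2),1),(w3,(148,83.8),1)]))
L=[onplane(w5,np.array(q)*.7,.101,1) for q in [(636,206),(160,210)]]; print(L)
d=L[0]-L[1]; print("yaw",np.arctan2(-d[0],d[1]),np.linalg.norm(d))
```

```text
271 286 111 132 [278.82012195 121.55487805]
0.104 [ 0.4493 -0.1757]
0.12 [ 0.4499 -0.1758]
0.136 [ 0.4504 -0.1759]
(array([ 0.45137537, -0.17570013,  0.13193376]), np.float64(1.5386819222560462))
(array([ 0.45012105, -0.17620181,  0.13000881]), np.float64(0.47851477924442065))
(array([ 0.45118208, -0.17610539,  0.13170225]), np.float64(1.631124116607623))
[array([ 0.45135815, -0.00673288]), array([ 0.47992926, -0.34121174])]
yaw 0.08521292846650869 0.33569691216618786
```

Call:
send_rows --pt "-25 -1 0 0 0 0.01" --pt "-26 -1 0 0 0 0" --pt "-25 -2 0 0 0 0" --pt "0 0 -25 0 0 0" --pt "0 0 -35 0 0 0" --pt "0 0 -30 0 0 0" --pt "0 0 -14 0 0 0" --pt "0 0 0 0 0 0" --grip 50

```text
time: 12.03
tool_pos: [0.448, -0.1723, 0.1399]
ee_rot: [3.137, -0.007, -3.052]
wrist_force: [-0.6, -1.1, -0.5]
width: 0.05
finger_force: 0.0
```

Call:
send_rows --pt "0 0 -3 0 0 0" --pt "0 0 -3 0 0 0" --pt "0 0 0 0 0 0" --pt "0 0 0 0 0 0"

```text
time: 12.37
tool_pos: [0.4513, -0.1751, 0.1393]
ee_rot: [-3.14, 0.002, -3.053]
wrist_force: [-0.5, 0.0, -0.2]
width: 0.0502
finger_force: 0.0
```

Call:
send_rows --pt "0 -1 -3 0 0 0" --pt "0 0 -2 0 0 0" --pt "0 0 0 0 0 0" --pt "0 0 0 0 0 0"

```text
time: 12.7
tool_pos: [0.4504, -0.176, 0.1328]
ee_rot: [3.141, -0.0, -3.054]
wrist_force: [0.1, 0.0, -0.5]
width: 0.0503
finger_force: 0.0
```

Call:
send_rows --pt "0 0 0 0 0 0" --pt "0 0 0 0 0 0" --pt "0 0 0 0 0 0" --pt "0 0 0 0 0 0" --pt "0 0 0 0 0 0" --pt "0 0 0 0 0 0" --pt "0 0 0 0 0 0" --pt "0 0 0 0 0 0" --grip 0

```text
time: 13.37
tool_pos: [0.4505, -0.1754, 0.1329]
ee_rot: [3.14, 0.0, -3.053]
wrist_force: [0.9, 2.0, 1.0]
width: 0.0135
finger_force: 30.0
```

Call:
send_rows --pt "-0.3 3 0 0 0 0" --pt "-0.3 3 0 0 0 0" --pt "-0.3 4 0 0 0 0" --pt "-0.3 3 0 0 0 0" --pt "-0.2 2 0 0 0 0" --pt "0 0 0 0 0 0" --pt "0 0 0 0 0 0"

```text
time: 13.95
tool_pos: [0.4494, -0.1632, 0.1329]
ee_rot: [-3.136, 0.001, -3.054]
wrist_force: [0.8, -7.3, -2.3]
width: 0.0137
finger_force: 30.0
```

Call:
send_rows --pt "-0.2 2 0 0 0 0" --pt "-0.1 1 0 0 0 0" --pt "0 0 0 0 0 0" --pt "0 0 0 0 0 0"

```text
time: 14.28
tool_pos: [0.4492, -0.1605, 0.133]
ee_rot: [-3.136, 0.001, -3.055]
wrist_force: [1.8, -7.8, -3.3]
width: 0.0138
finger_force: 30.0
```

Call:
send_rows --pt "-0.1 1 0 0 0 0" --pt "-0.1 1 0 0 0 0" --pt "0 1 0 0 0 0" --pt "0 0 0 0 0 0" --pt "0 0 0 0 0 0"

```text
time: 14.7
tool_pos: [0.4489, -0.1577, 0.133]
ee_rot: [-3.135, 0.001, -3.055]
wrist_force: [1.5, -8.6, -2.6]
width: 0.0137
finger_force: 30.0
```

Call:
send_rows --pt "-0.1 1 0 0 0 0" --pt "0 0 0 0 0 0" --pt "0 0 0 0 0 0"

```text
time: 14.95
tool_pos: [0.4489, -0.157, 0.1329]
ee_rot: [-3.135, 0.001, -3.055]
wrist_force: [1.8, -9.8, -3.2]
width: 0.0139
finger_force: 30.0
```

Call:
send_rows --pt "-0.1 1 0 0 0 0" --pt "0 0 0 0 0 0" --pt "0 0 0 0 0 0"

```text
time: 15.2
tool_pos: [0.4489, -0.1569, 0.133]
ee_rot: [-3.133, 0.001, -3.055]
wrist_force: [2.3, -11.8, -3.1]
width: 0.0141
finger_force: 30.1
```

Run:
```python
import numpy as np
# arc of the grasp point about the hinge: rows in mm for lid angle steps, tool kept vertical
yaw=.085; c=np.array([.4503,-.176]); d=np.array([np.cos(yaw),np.sin(yaw)])
R=np.array([-254.,126.9-85]); 
a=np.r_[0,np.cumsum([1,2]+[3]*11+[2,1,1])]; a=np.radians(a)
P=np.c_[R[0]*np.cos(a)+R[1]*np.sin(a), -R[0]*np.sin(a)+R[1]*np.cos(a)]
for s,q,t in zip(np.diff(P,axis=0),P[1:]-P[0],a[1:]): print(round(np.degrees(t),0),[round(s[0]*d[0],1),round(s[0]*d[1],1),round(s[1],1)],q.round(1))
```

```text
1.0 [np.float64(0.8), np.float64(0.1), np.float64(4.4)] [0.8 4.4]
3.0 [np.float64(1.8), np.float64(0.2), np.float64(8.8)] [ 2.5 13.2]
6.0 [np.float64(3.2), np.float64(0.3), np.float64(13.1)] [ 5.8 26.3]
9.0 [np.float64(3.9), np.float64(0.3), np.float64(12.9)] [ 9.7 39.2]
12.0 [np.float64(4.6), np.float64(0.4), np.float64(12.7)] [14.3 51.9]
15.0 [np.float64(5.2), np.float64(0.4), np.float64(12.4)] [19.5 64.3]
18.0 [np.float64(5.9), np.float64(0.5), np.float64(12.1)] [25.4 76.4]
21.0 [np.float64(6.5), np.float64(0.6), np.float64(11.8)] [31.9 88.2]
24.0 [np.float64(7.1), np.float64(0.6), np.float64(11.4)] [39.  99.7]
27.0 [np.float64(7.7), np.float64(0.7), np.float64(11.1)] [ 46.7 110.7]
30.0 [np.float64(8.2), np.float64(0.7), np.float64(10.6)] [ 55.  121.4]
33.0 [np.float64(8.8), np.float64(0.7), np.float64(10.2)] [ 63.8 131.6]
36.0 [np.float64(9.3), np.float64(0.8), np.float64(9.7)] [ 73.1 141.3]
38.0 [np.float64(6.5), np.float64(0.6), np.float64(6.2)] [ 79.6 147.5]
39.0 [np.float64(3.3), np.float64(0.3), np.float64(3.0)] [ 83.  150.5]
40.0 [np.float64(3.4), np.float64(0.3), np.float64(3.0)] [ 86.4 153.5]
```

At the stop: position stalled while the force rose to 12 N. Now I'll lift along the arc.

Call:
send_rows --pt "0.8 0.1 4.4 0 0 0" --pt "0.9 0.1 4.4 0 0 0" --pt "0.9 0.1 4.4 0 0 0" --pt "1 0.1 4.4 0 0 0" --pt "1 0.1 4.4 0 0 0" --pt "1.2 0.1 4.3 0 0 0" --pt "0 0 0 0 0 0" --pt "0 0 0 0 0 0"

```text
time: 15.87
tool_pos: [0.4536, -0.1564, 0.1586]
ee_rot: [-3.133, -0.002, -3.056]
wrist_force: [0.8, -11.5, -4.8]
width: 0.0134
finger_force: 30.0
```

Call:
send_rows --pt "1.9 0.2 6.5 0 0 0" --pt "2 0.1 6.4 0 0 0" --pt "2.3 0.2 6.4 0 0 0" --pt "2.3 0.2 6.3 0 0 0" --pt "2.6 0.2 6.2 0 0 0" --pt "2.6 0.2 6.2 0 0 0" --pt "2.9 0.3 6.1 0 0 0" --pt "3 0.2 6 0 0 0"

```text
time: 16.53
tool_pos: [0.4719, -0.1549, 0.2081]
ee_rot: [-3.134, -0.007, -3.057]
wrist_force: [-2.4, -11.7, -3.9]
width: 0.0135
finger_force: 30.0
```

Call:
send_rows --pt "3.2 0.3 5.9 0 0 0" --pt "3.3 0.3 5.9 0 0 0" --pt "3.5 0.3 5.7 0 0 0" --pt "3.6 0.3 5.7 0 0 0" --pt "3.8 0.3 5.6 0 0 0" --pt "3.9 0.4 5.5 0 0 0" --pt "4.1 0.3 5.3 0 0 0" --pt "4.1 0.4 5.3 0 0 0"

```text
time: 17.2
tool_pos: [0.501, -0.1524, 0.2531]
ee_rot: [-3.134, -0.008, -3.058]
wrist_force: [-2.6, -12.3, -2.5]
width: 0.0138
finger_force: 30.0
```

Call:
send_rows --pt "4.4 0.4 5.1 0 0 0" --pt "4.4 0.3 5.1 0 0 0" --pt "4.6 0.4 4.9 0 0 0" --pt "4.7 0.4 4.8 0 0 0" --pt "3.2 0.3 3.1 0 0 0" --pt "3.3 0.3 3.1 0 0 0" --pt "3.3 0.3 3 0 0 0" --pt "3.4 0.3 3 0 0 0"

```text
time: 17.87
tool_pos: [0.5325, -0.1498, 0.2857]
ee_rot: [-3.134, -0.007, -3.059]
wrist_force: [-4.0, -10.6, -0.6]
width: 0.0139
finger_force: 30.0
```

Call:
send_rows --pt "0 0 0 0 0 0" --pt "0 0 0 0 0 0" --pt "0 0 0 0 0 0" --pt "0 0 0 0 0 0" --pt "0 0 0 0 0 0" --pt "0 0 0 0 0 0"

```text
time: 18.37
tool_pos: [0.5327, -0.1498, 0.2858]
ee_rot: [-3.134, -0.005, -3.059]
wrist_force: [-2.9, -11.4, -0.1]
width: 0.0138
finger_force: 30.0
```

Run:
```python
from bench import sensors, optics
import cv2, numpy as np
o=sensors.get_obs(); print({k:np.round(o[k],4).tolist() for k in ("time","tool_pos","qvel","wrist_force","width")})
a,b=optics.snapshot("scene"),optics.snapshot("side")
f=lambda i:cv2.resize(i,(400,300),interpolation=cv2.INTER_AREA)
g=lambda i:cv2.resize(i,(400,300),interpolation=cv2.INTER_CUBIC)
out=np.vstack([np.hstack([f(a),f(b)]),np.hstack([g(a[120:300,130:370]),g(b[90:300,180:460])])])
cv2.imwrite("pics/end.png",out[:,:,::-1])
```

```text
{'time': 18.3667, 'tool_pos': [0.5327, -0.1498, 0.2858], 'qvel': [0.0002, -0.001, -0.002, -0.0009, -0.0019, 0.0016], 'wrist_force': [-2.8939, -11.3597, -0.0572], 'width': 0.0138}
```

View pics/end.png

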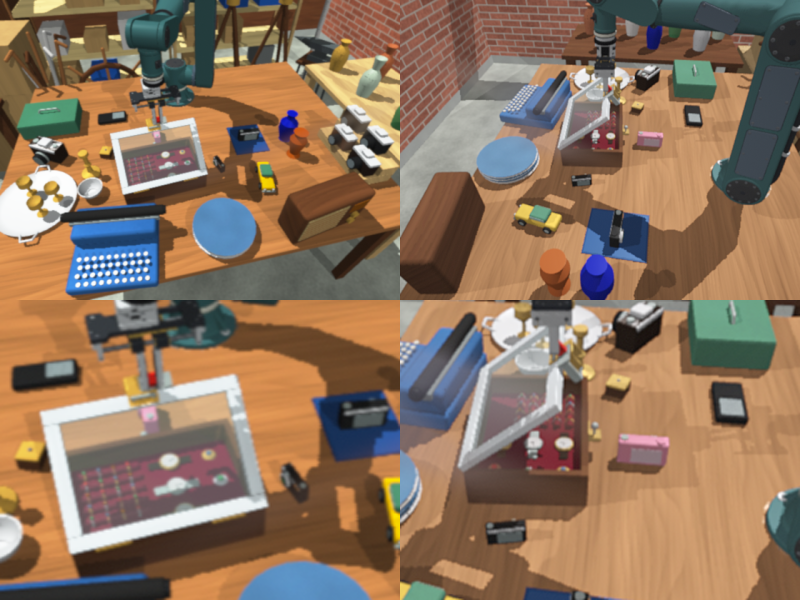

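The final picture shows the lid open (side crop, tab held at (560,350)), the camera upright mid-mat at (615,228) and the other goods undisturbed. The tool's travel (+84 mm along x, +153 mm up) puts the lid at about 40°, and the arm is still.

```bash
python3 -c "
from bench import ticket
print(ticket.close_job())"
```

```text
the job is handed in; nothing more can be done
None
```

I handed the job in at about 18 s: the camera stands upright in the middle of the blue mat, the latch was pulled to its stop, and the lid is held still by its tab at about 40° open.

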